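# Press a culture dish down with a coarse and fine hold-down

## Task

Hold the culture dish down on its pedestal with the sprung foot of the hold-down stand. Turn the large outer knob clockwise until the foot just touches the dish lid with a light touch (less than 13 N), let go of it, and then use only the small top knob to tighten the foot to about 16 N, never beyond 22 N. Let go at the end; never handle the outer knob once the foot presses with more than 13 N, keep off the foot, and do not disturb the other things on the bench.

Things in the scene. Friction and masses are not known exactly. Their poses are not given: they have to be found in the camera images.
- stand: white hold-down stand, fixed to the bench: base plate 130 x 270 x 12 mm; on it an 80 x 80 mm housing, top at 108 mm, centred at y = -65 mm in the stand's frame; above it two black knobs on one upright axis. Origin: centre of the base plate's underside; z up, y from the knobs towards the foot. A neck 26 mm thick stands between housing and outer knob.
- pedestal_foot (a point): point on the base plate's top under the foot (stand y = +65 mm). A round pedestal 72 mm wide stands here with a loose clear dish on it, 55 mm wide, 18 mm high. The pedestal's height differs each time and is not measured: the dish lid is 47 to 61 mm above the bench.
- coarse: large outer knob: black ribbed disc 60 mm in diameter, 20 mm high, underside about 135 mm above the bench. Origin: on its axis at its underside; x points to the white line on its top. Clockwise seen from above (yaw falls) lowers the foot 15 mm per rad. Stops 3.4 rad apart; starts 0 to 0.5 rad from the upper stop, so 1 to 2.7 rad are needed to touch.
- coarse_grip (a point): on the outer knob's axis, 13 mm above its underside. The knob stays where it is left and does not turn the other. It turns against 0.34 N m of friction and 0.015 N m more per newton of foot force: so the touch is felt. At rest friction may read either way, so compare readings taken after like turns. An upright pull or push over 30 N makes it give and turns the small knob.
- fine: small inner knob above the outer one on the same axis: black ribbed, 28 mm in diameter, from 160 to 186 mm above the bench, 3 to 7 mm clear of the outer knob's top. Origin: on its axis, 155 mm above the bench; x points to the white line on its top. Clockwise from above (yaw falls) lowers the foot, and with it the bar, the neck and the outer knob, by 4 mm per rad.
- fine_grip (a point): on the small knob's axis, 7 mm below its top. The small knob starts within 0.4 rad of the middle of its 4.4 rad range, stays where it is left, and turns against 0.12 N m of friction and 0.004 N m more per newton of foot force.
- fine_rim (a point): point on the top rim of the small knob, 14 mm from the axis, at the end of the white line
- foot: round rubber foot 26 mm in diameter on an upright steel pin under the bar's end, 130 mm from the knobs' axis. Origin: centre of its underside; z up. 85 mm above the bench with the outer knob at its upper stop and the small one in mid-range. A preloaded spring pushes it down: it presses 8 N as soon as it touches, then 2 N more per mm that the knobs lower the bar, while its pin rises out of the bar.
- dish_stack: bystander: stack of three clear dishes, 55 mm wide, 54 mm high; origin under its centre
- tip_box: bystander: blue box with clear lid, 85 x 120 x 65 mm
- tube_rack: bystander: white rack with capped tubes, 70 x 180 mm, 95 mm high
- spray: bystander: white bottle, 76 mm wide, 200 mm high
- pen_cup: bystander: steel cup, 72 mm wide, 90 mm high
- timer: bystander: grey box 60 x 70 x 20 mm
- marker: bystander: white pen lying, 12 x 120 mm

How it is judged (in metres and radians):
On the way, in this order (a step that is already met when the one before it is completed fails the run):
1. the outer knob brings the foot to a light touch on the dish (2 to 13 N), the top knob not yet turned (contact force between foot and anything else between 2 and 13 N and contact force between foot and the fingers below 0.1 N and distance of fine_rim from where it was at the start of the episode below 0.006 m), for 0.2 s.
2. the outer knob is let go with the foot touching and the fingers take the small top knob (contact force between foot and anything else above 2 N and contact force between the fingers and coarse below 0.5 N and contact force between the fingers and fine above 1 N), for 0.1 s.
At the end, for the whole second after the job is handed in: the foot presses on the dish with 13.5 to 19 N, both knobs let go and at rest (contact force between foot and anything else between 13.5 and 19 N and velocity of joint coarse between -0.05 and 0.05 rad/s and velocity of joint fine between -0.05 and 0.05 rad/s); the robot touches nothing.
It fails at once if the foot presses harder than 22 N (contact force between foot and anything else above 22 N).
It fails at once if the outer knob is handled while the foot presses with more than 13 N (contact force between foot and anything else above 13.3 N and contact force between the fingers and coarse above 1 N).
It fails at once if the robot touches the foot (contact force between foot and the fingers above 1 N or contact force between foot and the arm above 1 N).
It fails at once if a bystander is moved more than 20 mm (distance of any of dish_stack, tip_box, tube_rack, spray, pen_cup, timer, marker from where it was at the start of the episode above 0.02 m).
It also fails if it takes over 72 s, if anything falls off the work surface, if the arm or the gripper's body presses on something with over 40 N, if the wrist force passes 120 N, or if a joint passes its speed limit or range.

## Robot

A 6-joint arm with a two-finger parallel gripper is mounted at the origin on the work surface. World frame = base frame: x ahead of the robot, y to its left, z up, the work surface at z = 0. Lengths are in mm, angles in degrees, forces in N, time in s.
With the tool pointing down it reaches from about 375 to 975 mm from the base axis. Payload 3.8 kg.
Tool frame: the origin (TCP) lies on the centre line of the jaws, within the pads' length; the fingertips stand 11 mm ahead of it and the grasp point (between the pads) lies 8 mm behind it; z points along the fingers, y is the line along which they close (so a half turn about z gives the same grasp; the last joint's range is limited). The gripper opens to 85 mm and grips with 20 to 120 N. Pads are 22 mm wide; open, the fingers measure 114 mm over their backs; the gripper's body (76 mm by 85 mm) begins 54 mm behind the grasp point. The pads swing forward as they close: fully open they stand 13 mm farther back than shut.
Start: joints at [69.563, 15.12, 91.902, -0, 72.978, -2.114], TCP at [212.202, 640.772, 242.28] pointing down, gripper open.
Joint ranges: [-150.88, 150.88], [-54.13, 125.18], [17.81, 147.31], [-75.09, 255.09], [0, 152.58], [-146.25, 146.25]. Speed limits (degrees/s): [147.25, 147.25, 180, 180, 180, 180].

## Interface

Orientations are given as a 3x3 rotation matrix whose columns are the frame's x, y, z axes.
In Python, from bench import read_state, get_image, calibration, sign_off gives the robot as it stands. The module is installed in compiled form; this text tells all that it offers.
- The arm moves only by the shell command python3 -m inch 'ROWS'. ROWS is JSON, a list of rows, each a list of 7 numbers: the shift along the world's x, y, z in cm, then the turn, a rotation vector about the world's x, y, z in degrees, then the gripper's target within -1 to 1 (fully open at 1, half-way at 0, shut at -1). In form: [[x, y, z, ax, ay, az, gripper], ...]. A call has 1 to 20 rows; each row shifts and turns the commanded pose from where the row before left it; what a row does not reach is not made up. A row lasts 1/12 s, in which the tool goes at most 41.7 mm and 7.16 degrees, less where a joint would pass 70% of its speed; a pose out of reach is approached as far as the arm can. A call is refused whole if a number of a shift passes 4.17 or a number of a turn 7.16, either way. A call with a gripper value outside its range is refused whole. The fingers move at their own pace and stop on an object; the grip force is fixed at half the most. Time passes only in rows, so rows that do not move let the fingers close. It gives the time, the measured TCP pose, the force, the opening and the grip force at its end, in the units of the state.
- read_state(): the state, without advancing time (a new reading comes with each control period).
- get_image(name): name is "scene" or "top" or "wrist"; returns (picture, depth): 420x560x3 uint8, red, green, blue; 420x560 float32, mm along the optical axis (not along the pixel's ray), 0 where there is no reading.
- calibration(name): a dict with "mtx" (3x3 intrinsics, pixels), "view" (4x4, takes a point from world to camera coordinates). Camera axes: x right, y up, looking along -z (the intrinsics and any distortion apply to the point x, -y, -z); pixel columns grow to the right and rows downward; lengths in mm; the calibration is good to about 2 mm. The wrist camera is an equidistant fisheye: a pixel r from the principal point sees the ray r / f radians off the axis. A picture is of the moment at which its call begins: read the wrist's pose just before it. calibration takes no time and is no camera call; for the wrist camera it gives the pose at the moment of the call.
- sign_off(): hands the job in; it is judged then, once.
The state is a dict: "t": time; "joints": joint angles; "dq": joint speeds; "tau": joint torques, N m; "ee_pos": TCP position; "ee_rot": TCP orientation; "force": force on the tool from outside, world axes, zero at the start; "moment": the same for the moment, N m; "width": opening from 0.0 (shut) to 1.0 (fully open); "grasp_force": force on a finger pad.
Only numpy, scipy, OpenCV 4.12 (cv2) and the standard library are available. Lean on these libraries where they do the work, as an engineer would, in place of code of your own. Each camera call takes 0.05 s, during which the arm holds its last target. There are 200 camera calls.

## Working session

There is one attempt and no reset: what is moved stays moved. The work goes in short steps, Python scripts to look and compute and a shell command to move; the robot and the scene stay as the last step left them, time stands still between calls to the robot, and variables do not carry over. Pictures are saved under pics/ and viewed, at most 10 in all, crops included, and the job is handed in when it is done.

```bash
mkdir -p pics
python3 - <<'E'
from bench import *
import cv2,numpy as np
s=read_state();print(s)
a,d=get_image("scene");b,e=get_image("top")
np.savez('im0',a=a,d=d,b=b,e=e)
cv2.imwrite('pics/scene0.png',a[:,:,::-1]);cv2.imwrite('pics/top0.png',b[:,:,::-1])
for n in("scene","top"):print(calibration(n))
E
```

```text
{'t': 0.0, 'joints': array([ 6.95626670e+01,  1.51702224e+01,  9.19823430e+01,  2.04156377e-03,
        7.29773458e+01, -2.11636420e+00]), 'dq': array([ 0.03227438, -0.0698763 , -0.00076812,  0.01253328, -0.11141504,
        0.00992799]), 'tau': array([-3.66436261e-04, -5.15119600e+01, -3.67305636e+01,  1.82601624e-06,
        1.30673731e-02,  1.44427173e-05]), 'ee_pos': array([211.94453978, 640.10931208, 240.93922708]), 'ee_rot': array([[-9.49307161e-01,  3.14348907e-01, -8.23654367e-04],
       [ 3.14349964e-01,  9.49304818e-01, -2.11275716e-03],
       [ 1.17756155e-04, -2.26457122e-03, -9.99997429e-01]]), 'force': array([0.51406657, 0.20177331, 0.12925486]), 'moment': array([ 0.02681037, -0.02840149, -0.0069937 ]), 'grasp_force': 0.0, 'width': 1.0036639983333433}
{'mtx': array([[425.36412632,   0.        , 283.26786911],
       [  0.        , 425.36412632, 213.94753648],
       [  0.        ,   0.        ,   1.        ]]), 'view': array([[ 2.38707275e-02,  9.99489131e-01,  2.12524204e-02,
        -7.83897072e+01],
       [-6.66163446e-01,  5.16545265e-05,  7.45805779e-01,
         2.74331441e+02],
       [ 7.45423673e-01, -3.19605122e-02,  6.65824357e-01,
        -1.53450346e+03],
       [ 0.00000000e+00,  0.00000000e+00,  0.00000000e+00,
         1.00000000e+00]])}
{'mtx': array([[405.130583  ,   0.        , 282.69297526],
       [  0.        , 405.130583  , 206.78745063],
       [  0.        ,   0.        ,   1.        ]]), 'view': array([[ 1.54138723e-02, -9.99634421e-01, -2.22134519e-02,
         8.17178556e+01],
       [ 9.97636971e-01,  1.38878394e-02,  6.72874548e-02,
        -5.66612929e+02],
       [-6.69543591e-02, -2.31981211e-02,  9.97486321e-01,
        -1.20492540e+03],
       [ 0.00000000e+00,  0.00000000e+00,  0.00000000e+00,
         1.00000000e+00]])}
```

View pics/scene0.png

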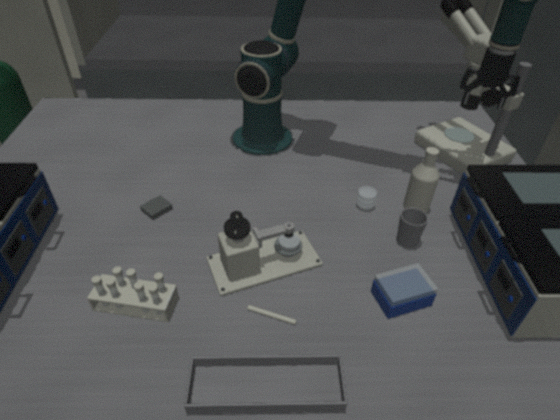

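View pics/top0.png

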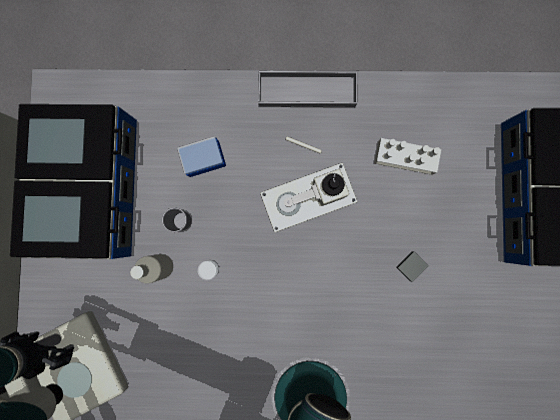

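The scene picture shows the stand centrally with its knobs at about (236,225) and the foot at (289,236). In the top view the knobs are at about (333,183) and the foot at (288,203).

```bash
cat > h.py <<'E'
import numpy as np,cv2
from bench import *
def ray(n,u,v,z):
    c=calibration(n);K=c['mtx'];V=c['view']
    d=np.array([(u-K[0,2])/K[0,0],-(v-K[1,2])/K[1,1],-1]);R=V[:3,:3];o=-R.T@V[:3,3];w=R.T@d
    return o+w*(z-o[2])/w[2]
def dpt(n,u,v,dd):
    c=calibration(n);K=c['mtx'];V=c['view']
    p=dd*np.array([(u-K[0,2])/K[0,0],-(v-K[1,2])/K[1,1],-1]);return V[:3,:3].T@(p-V[:3,3])
E
python3 - <<'E'
from h import *
f=np.load('im0.npz');b=f['b'];e=f['e']
m=(b.max(2)<70).astype(np.uint8);m[:160]=0;m[210:]=0;m[:,:310]=0;m[:,360:]=0
ys,xs=np.nonzero(m);print(len(xs),xs.min(),xs.max(),ys.min(),ys.max())
P=np.array([dpt('top',u,v,e[v,u]) for u,v in zip(xs,ys)])
for lo,hi in((145,162),(175,195)):
    q=P[(P[:,2]>lo)&(P[:,2]<hi)]; 
    if len(q):print(lo,len(q),q.mean(0),q.min(0),q.max(0),(q.min(0)+q.max(0))/2, cv2.minEnclosingCircle(q[:,:2].astype(np.float32)))
# plate
w=(b.min(2)>150).astype(np.uint8);w[:155]=0;w[240:]=0;w[:,:255]=0;w[:,365:]=0
c=max(cv2.findContours(w,0,1)[0],key=cv2.contourArea);r=cv2.minAreaRect(c);print(r)
for p in cv2.boxPoints(r):print(p,ray('top',*p,12))
cv2.imwrite('pics/topc.png',cv2.resize(b[150:240,250:370,::-1],None,fx=6,fy=6,interpolation=2))
E
```

```text
424 313 354 166 205
145 267 [617.68774234 -46.33185999 153.57786063] [590.83644607 -77.97923159 145.26850138] [647.29306471 -18.20051226 161.00417423] [619.06475539 -48.08987192 153.13633781] ((620.0665893554688, -47.8939094543457), 30.09562873840332)
175 92 [620.72715714 -47.14895893 183.99952605] [608.1916883  -61.23932067 175.548074  ] [635.26368467 -34.1027082  189.50190902] [621.72768648 -47.67101443 182.52499151] ((621.801025390625, -47.47870635986328), 14.527501106262207)
((308.22283935546875, 196.83497619628906), (42.09295654296875, 87.91011810302734), 69.86369323730469)
[259.7091  192.20667] [609.54657601 161.11179349  12.        ]
[342.24585 161.9432 ] [705.76854684 -89.70378091  12.        ]
[356.73657 201.46329] [ 585.20372604 -134.19985512   12.        ]
[274.19983 231.72675] [489.74928765 114.79453443  12.        ]
```

View pics/topc.png

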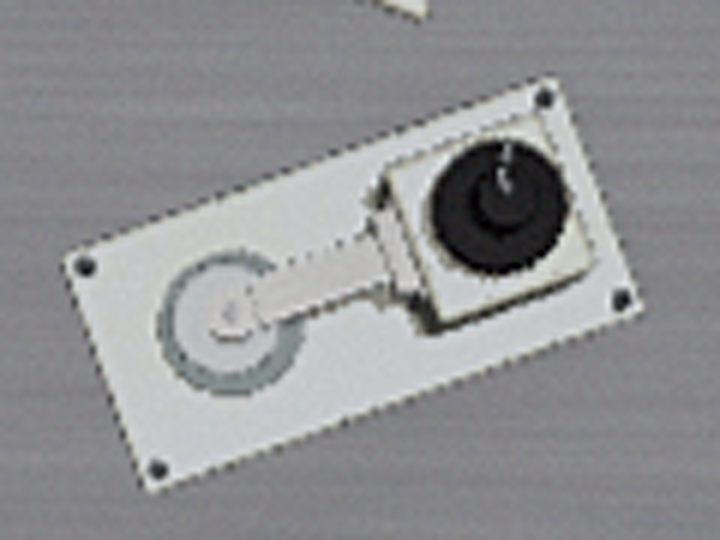

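The crop shows the knobs at upper right with the white line pointing up, the bar running to the foot, and the pedestal ring at lower left. The axis is near (620.5, -48), and the bar runs along (-0.36, 0.93).

```bash
python3 -m inch '[[2.04,-3.44,0,0,0,0,1],[2.04,-3.44,0,0,0,0,1],[2.04,-3.44,0,0,0,0,1],[2.04,-3.44,0,0,0,0,1],[2.04,-3.44,0,0,0,0,1],[2.04,-3.44,0,0,0,0,1],[2.04,-3.44,0,0,0,0,1],[2.04,-3.44,0,0,0,0,1],[2.04,-3.44,0,0,0,0,1],[2.04,-3.44,0,0,0,0,1],[2.04,-3.44,0,0,0,0,1],[2.04,-3.44,0,0,0,0,1],[2.04,-3.44,0,0,0,0,1],[2.04,-3.44,0,0,0,0,1],[2.04,-3.44,0,0,0,0,1],[2.04,-3.44,0,0,0,0,1],[2.04,-3.44,0,0,0,0,1],[2.04,-3.44,0,0,0,0,1],[2.04,-3.44,0,0,0,0,1],[2.04,-3.44,0,0,0,0,1]]'
python3 - <<'E'
from h import *
f=np.load('im0.npz');b=f['b'];e=f['e']
def med(pts):
    return np.round(np.median([dpt('top',u+i,v+j,e[v+j,u+i]) for u,v in pts for i in(-1,0,1) for j in (-1,0,1)],0),1)
print('bar',med([(303,197),(300,198),(306,196)]),'plate',med([(268,197),(282,222),(290,185)]),'ring',med([(278,206),(283,195),(290,214),(297,210)]),'lid',med([(283,203),(284,207)]),'housing',med([(349,193),(320,178)]))
import time
c=calibration('wrist');print(c['mtx'],read_state()['joints'],read_state()['moment'])
w,dw=get_image('wrist');np.savez('w1',w=w,d=dw,K=c['mtx'],V=c['view']);cv2.imwrite('pics/w1.png',w[:,:,::-1])
E
```

```text
t: 1.77
ee_pos: [620.5, -49.1, 241.7]
ee_rot: [[-0.949, 0.315, -0.001], [0.315, 0.949, 0.0], [0.001, -0.0, -1.0]]
force: [0.1, 0.6, -0.4]
width: 1.003
grasp_force: 0.0
bar [587.8  31.3 107. ] plate [595.5  91.6  10.5] ring [560.   78.1  43.4] lid [566.4  86.8  59.7] housing [626.6 -56.5 106.3]
[[325.1922621    0.         279.98760038]
 [  0.         325.1922621  207.60914047]
 [  0.           0.           1.        ]] [-6.82413576e+00  9.53852032e+00  9.86748764e+01  8.28245292e-03
  7.18359811e+01 -7.84876309e+01] [ 0.04398208  0.02994041 -0.00885819]
```

View pics/w1.png

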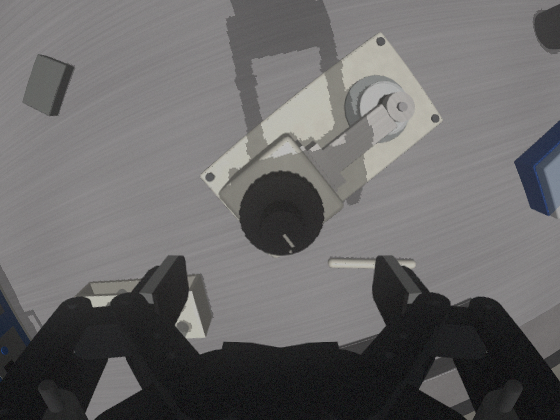

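The wrist view shows the outer knob at about (282,212) with the white line near (289,242), the foot at (400,106), and the fingers below in the picture.

Run:
```python
from h import *
f=np.load('w1.npz');w=f['w'];K=f['K'];V=f['V'];R=V[:3,:3];o=-R.T@V[:3,3]
def fr(u,v,z):
    x=np.array([u-K[0,2],v-K[1,2]])/K[0,0];r=np.hypot(*x);s=np.sin(r)/r
    d=R.T@np.array([x[0]*s,-x[1]*s,-np.cos(r)]);return o+d*(z-o[2])/d[2]
m=(w.max(2)<65).astype(np.uint8);m[262:]=0;m[:150]=0;m[:,:225]=0;m[:,340:]=0
m=cv2.morphologyEx(m,cv2.MORPH_OPEN,np.ones((7,7)))
c=max(cv2.findContours(m,0,1)[0],key=cv2.contourArea)
P=np.array([fr(*p,155)[:2] for p in c[:,0].astype(float)],np.float32)
print(o,cv2.minEnclosingCircle(c),'world',cv2.minEnclosingCircle(P))
g=np.median(P,0)
wm=(w.min(2)>110).astype(np.uint8);wm[:225]=0;wm[256:]=0;wm[:,:270]=0;wm[:,:310][:,0:0]=0;wm[:,310:]=0
ys,xs=np.nonzero(wm);print(len(xs),sorted(set(zip(xs,ys)))[:60])
```

```text
[557.02383752 -29.37622725 372.34692787] ((281.3053283691406, 213.12025451660156), 42.392005920410156) world ((617.8226318359375, -48.9017448425293), 30.423025131225586)
124 [(np.int64(270), np.int64(255)), (np.int64(271), np.int64(255)), (np.int64(272), np.int64(255)), (np.int64(273), np.int64(255)), (np.int64(274), np.int64(255)), (np.int64(275), np.int64(255)), (np.int64(284), np.int64(235)), (np.int64(284), np.int64(236)), (np.int64(285), np.int64(236)), (np.int64(285), np.int64(237)), (np.int64(286), np.int64(237)), (np.int64(286), np.int64(238)), (np.int64(286), np.int64(239)), (np.int64(287), np.int64(238)), (np.int64(287), np.int64(239)), (np.int64(287), np.int64(240)), (np.int64(287), np.int64(255)), (np.int64(288), np.int64(239)), (np.int64(288), np.int64(240)), (np.int64(288), np.int64(241)), (np.int64(288), np.int64(255)), (np.int64(289), np.int64(241)), (np.int64(289), np.int64(242)), (np.int64(289), np.int64(255)), (np.int64(290), np.int64(242)), (np.int64(290), np.int64(243)), (np.int64(290), np.int64(244)), (np.int64(290), np.int64(251)), (np.int64(290), np.int64(252)
[... 294 characters left out ...]
.int64(293), np.int64(255)), (np.int64(294), np.int64(254)), (np.int64(294), np.int64(255)), (np.int64(295), np.int64(254)), (np.int64(295), np.int64(255)), (np.int64(296), np.int64(253)), (np.int64(296), np.int64(254)), (np.int64(296), np.int64(255)), (np.int64(297), np.int64(253)), (np.int64(297), np.int64(254)), (np.int64(297), np.int64(255)), (np.int64(298), np.int64(253)), (np.int64(298), np.int64(254)), (np.int64(298), np.int64(255)), (np.int64(299), np.int64(252)), (np.int64(299), np.int64(253)), (np.int64(299), np.int64(254)), (np.int64(299), np.int64(255)), (np.int64(300), np.int64(252)), (np.int64(300), np.int64(253)), (np.int64(300), np.int64(254)), (np.int64(300), np.int64(255))]
```

```bash
python3 -m inch '[[-0.15,0.07,-2.1,0,0,0,1],[0,0,-2.1,0,0,0,1],[0,0,-2.1,0,0,0,1],[0,0,-2.1,0,0,0,1],[0,0,-2.1,0,0,0,1],[0,0,0,0,0,0,1],[0,0,0,0,0,0,1]]'
python3 - <<'E'
from h import *
s=read_state();print(s['moment'],s['joints'])
w,d=get_image('wrist');cv2.imwrite('pics/w2.png',w[:,:,::-1])
E
```

```text
t: 2.4
ee_pos: [617.0, -46.2, 135.4]
ee_rot: [[-0.949, 0.314, -0.004], [0.314, 0.949, 0.001], [0.004, -0.001, -1.0]]
force: [-0.8, 0.3, 1.2]
width: 1.003
grasp_force: 0.0
[ 0.03466081  0.00713707 -0.05027923] [-6.58861810e+00  1.41784157e+01  1.04865983e+02  3.17066328e-03
  6.12131689e+01 -7.82685313e+01]
```

View pics/w2.png

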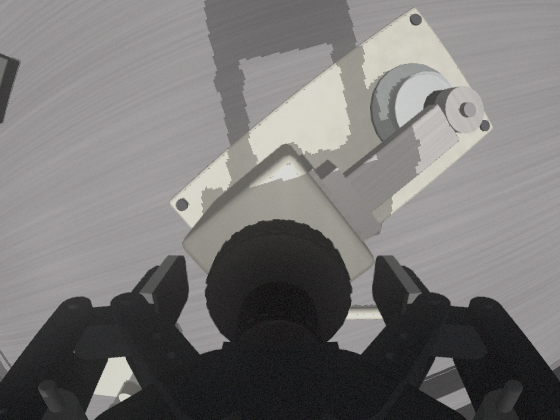

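The outer knob sits between the pads, about (278,280), centred to a couple of pixels. I'll close on it.

```bash
python3 -m inch '[[0.15,-0.15,0,0,0,0,1],[0,0,0,0,0,0,-1],[0,0,0,0,0,0,-1],[0,0,0,0,0,0,-1],[0,0,0,0,0,0,-1],[0,0,0,0,0,0,-1],[0,0,0,0,0,0,-1],[0,0,0,0,0,0,-1]]'
python3 -c "
from bench import *
s=read_state();print(s['moment'])"
```

```text
t: 3.12
ee_pos: [621.3, -48.4, 139.5]
ee_rot: [[-0.949, 0.314, 0.003], [0.314, 0.949, -0.001], [-0.003, 0.0, -1.0]]
force: [-1.1, -0.4, 4.9]
width: 0.685
grasp_force: 63.6
[-0.17283226  0.19113854  0.0405827 ]
```

```bash
cat > m.py <<'E'
from bench import *
import numpy as np
s=read_state();R=s['ee_rot'];print('M',s['moment'].round(3),'F',s['force'].round(1),'yaw',round(float(np.degrees(np.arctan2(R[1,0],R[0,0])))%360,2))
E
python3 -m inch '[[0,0,0,0,0,-3,-1],[0,0,0,0,0,-3,-1],[0,0,0,0,0,-3,-1],[0,0,0,0,0,-3,-1],[0,0,0,0,0,-3,-1]]'>o; python3 m.py
python3 -m inch '[[0,0,0,0,0,-3,-1],[0,0,0,0,0,-3,-1],[0,0,0,0,0,-3,-1],[0,0,0,0,0,-3,-1],[0,0,0,0,0,-3,-1]]'; python3 m.py
```

```text
M [-0.262  0.338  0.32 ] F [-1.6 -0.9  5.9] yaw 146.59
t: 3.95
ee_pos: [621.1, -48.7, 139.5]
ee_rot: [[-0.664, 0.748, 0.002], [0.748, 0.664, -0.002], [-0.003, 0.001, -1.0]]
force: [-1.5, -1.7, 5.9]
width: 0.684
grasp_force: 63.8
M [-0.341  0.383  0.319] F [-1.5 -1.7  5.9] yaw 131.6
```

```bash
python3 -m inch '[[0,0,0,0,0,-3,-1],[0,0,0,0,0,-3,-1],[0,0,0,0,0,-3,-1],[0,0,0,0,0,-3,-1],[0,0,0,0,0,-3,-1],[0,0,0,0,0,-3,-1]]'>o; python3 m.py
for i in 1 2 3; do python3 -m inch '[[0,0,0,0,0,-2,-1]]'>o; python3 m.py;done
```

```text
M [-0.323  0.5    0.342] F [-2.9 -1.3  6.8] yaw 113.6
M [-0.402  0.527  0.358] F [-2.4 -2.   6.4] yaw 111.6
M [-0.371  0.566  0.361] F [-2.3 -1.3  6.4] yaw 109.64
M [-0.36   0.525  0.327] F [-1.7 -1.8  6.3] yaw 107.64
```

```bash
for i in 1 2 3; do python3 -m inch '[[0,0,0,0,0,-2,-1]]'>o; python3 m.py;done
```

```text
M [-0.396  0.57   0.302] F [-2.5 -1.3  7.7] yaw 105.65
M [-0.402  0.562  0.346] F [-2.4 -1.9  7.5] yaw 103.64
M [-0.389  0.648  0.324] F [-2.4 -3.1  7.2] yaw 101.64
```

```bash
python3 -c "
from h import *
a,d=get_image('scene');cv2.imwrite('pics/s2.png',cv2.resize(a[205:275,225:335,::-1],None,fx=7,fy=7,interpolation=2))"
```

```text
(no output)
```

View pics/s2.png

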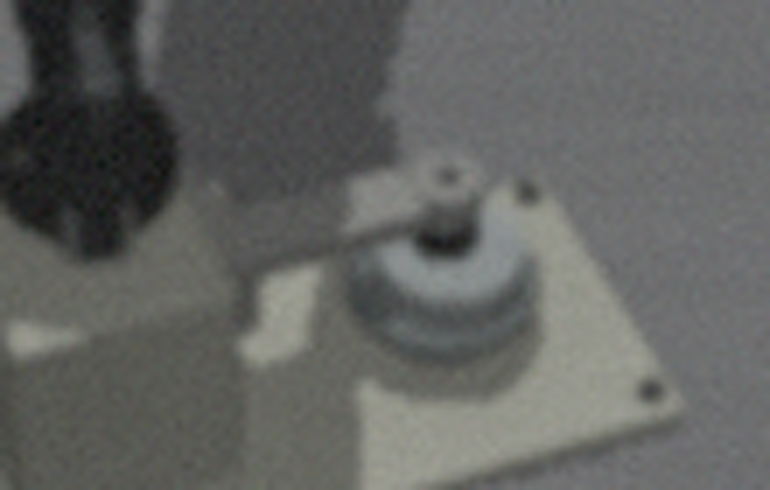

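The foot (dark, about (447,237) in the crop) is just above the dish lid, so it's close to touching. I'll carry on in small steps.

```bash
for i in 1 2 3; do python3 -m inch '[[0,0,0,0,0,-2,-1]]'>o; python3 m.py;done
```

```text
M [-0.347  0.619  0.351] F [-3.3 -3.1  6. ] yaw 99.7
M [-0.426  0.601  0.335] F [-3.1 -1.7  6.6] yaw 97.65
M [-0.392  0.612  0.312] F [-2.7 -0.8  7. ] yaw 95.64
```

```bash
for i in 1 2 3; do python3 -m inch '[[0,0,0,0,0,-2,-1]]'>o; python3 m.py;done
```

```text
M [-0.371  0.62   0.332] F [-2.3 -2.3  6.7] yaw 93.64
M [-0.4    0.717  0.494] F [-2.8 -2.8  7.4] yaw 91.66
M [-0.438  0.641  0.462] F [-3.8 -2.6  7. ] yaw 89.66
```

The touch came between yaw 93.6 and 91.7, so the foot should be at about 9.5 N. I'll hold, let go and rise to the small knob.

```bash
python3 -m inch '[[0,0,0,0,0,0,-1],[0,0,0,0,0,0,-1],[0,0,0,0,0,0,-1],[0,0,0,0,0,0,-1]]'>o; python3 m.py; python3 -m inch '[[0,0,0,0,0,0,1],[0,0,0,0,0,0,1],[0,0,0,0,0,0,1],[0,0,0,0,0,0,1],[0,0,0,0,0,0,1],[0,0,0,0,0,0,1]]'; python3 m.py;  python3 -m inch '[[0,0,1.7,0,0,0,1],[0,0,1.7,0,0,0,1],[0,0,0,0,0,0,1],[0,0,0,0,0,0,1]]';python3 m.py
python3 -c "
from h import *
a,d=get_image('wrist');cv2.imwrite('pics/w3.png',a[:,:,::-1])"
```

```text
M [-0.433  0.662 -0.169] F [-3.2 -3.1  7.6] yaw 89.65
t: 6.33
ee_pos: [620.2, -47.9, 137.1]
ee_rot: [[0.005, 1.0, -0.0], [1.0, -0.005, 0.0], [0.0, -0.0, -1.0]]
force: [0.1, -0.1, -1.1]
width: 1.0
grasp_force: 0.0
M [0.051 0.018 0.007] F [ 0.1 -0.1 -1.1] yaw 89.69
t: 6.67
ee_pos: [621.3, -48.1, 172.4]
ee_rot: [[0.006, 1.0, 0.003], [1.0, -0.006, -0.0], [-0.0, 0.003, -1.0]]
force: [-1.0, 0.4, 0.1]
width: 1.0
grasp_force: 0.0
M [ 0.036  0.066 -0.001] F [-1.   0.4  0.1] yaw 89.68
```

View pics/w3.png

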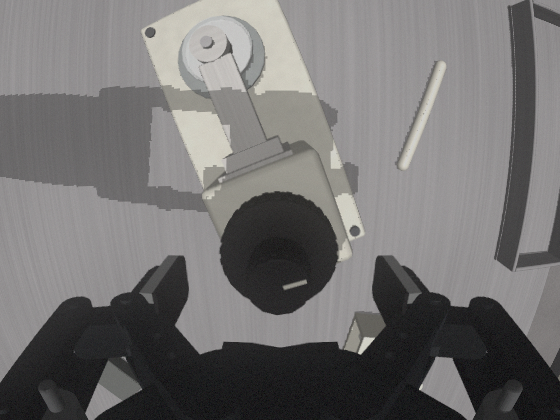

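The fingers are clear and the small knob is centred between them at about (280,262), with its white line at (295,285). I'll close on it.

```bash
python3 -m inch '[[0,0,0,0,0,0,-1],[0,0,0,0,0,0,-1],[0,0,0,0,0,0,-1],[0,0,0,0,0,0,-1],[0,0,0,0,0,0,-1],[0,0,0,0,0,0,-1],[0,0,0,0,0,0,-1],[0,0,0,0,0,0,-1],[0,0,0,0,0,0,-1],[0,0,0,0,0,0,-1]]'; python3 m.py
for i in 1 2; do python3 -m inch '[[0,0,0,0,0,-2.5,-1],[0,0,0,0,0,-2.5,-1]]'>o; python3 m.py;done
```

```text
t: 7.55
ee_pos: [620.4, -48.0, 171.0]
ee_rot: [[0.006, 1.0, 0.0], [1.0, -0.006, 0.0], [0.0, 0.0, -1.0]]
force: [2.1, 0.8, -2.9]
width: 0.306
grasp_force: 59.2
M [ 0.061 -0.536 -0.004] F [ 2.1  0.8 -2.9] yaw 89.67
M [ 0.016 -0.532  0.159] F [ 3.5 -0.6 -3. ] yaw 84.58
M [ 0.027 -0.502  0.159] F [ 2.7  0.8 -2.9] yaw 79.58
```

```bash
python3 -m inch '[[0,0,0,0,0,-3,-1],[0,0,0,0,0,-3,-1],[0,0,0,0,0,-3,-1],[0,0,0,0,0,-3,-1],[0,0,0,0,0,-3,-1],[0,0,0,0,0,-3,-1]]'>o; python3 m.py; python3 -m inch '[[0,0,0,0,0,-3,-1],[0,0,0,0,0,-3,-1],[0,0,0,0,0,-3,-1],[0,0,0,0,0,-3,-1]]'>o; python3 m.py; python3 -m inch '[[0,0,0,0,0,-3,-1],[0,0,0,0,0,-3,-1]]'>o; python3 m.py; python3 -m inch '[[0,0,0,0,0,0,-1],[0,0,0,0,0,0,-1]]'>o; python3 m.py
```

```text
M [-0.003 -0.547  0.169] F [ 3.6  0.1 -4.1] yaw 61.55
M [ 0.005 -0.555  0.166] F [ 2.8 -0.4 -4. ] yaw 49.55
M [-0.008 -0.585  0.163] F [ 3.2 -0.5 -3.9] yaw 43.55
M [-0.031 -0.762 -0.054] F [ 4.9  0.1 -3.9] yaw 43.74
```

```bash
python3 -m inch '[[0,0,0,0,0,0,1],[0,0,0,0,0,0,1],[0,0,0,0,0,0,1],[0,0,0,0,0,0,1],[0,0,0,0,0,0,1],[0,0,0,0,0,0,1],[0,0,0,0,0,0,1]]'; python3 m.py
python3 -c "
from h import *
a,d=get_image('wrist');cv2.imwrite('pics/w4.png',a[:,:,::-1])
for n in('w3','w4'):
    i=cv2.imread('pics/%s.png'%n)[265:305,255:320].min(2);ys,xs=np.nonzero(i>110);print(n,len(xs),xs.min()+255,xs.max()+255,ys.min()+265,ys.max()+265,xs.mean()+255,ys.mean()+265)"
```

```text
t: 9.63
ee_pos: [620.2, -48.0, 171.4]
ee_rot: [[0.723, 0.691, 0.0], [0.691, -0.723, -0.0], [-0.0, 0.0, -1.0]]
force: [0.6, -0.6, -0.0]
width: 1.0
grasp_force: 0.0
M [-0.029 -0.031 -0.044] F [ 0.6 -0.6 -0. ] yaw 43.68
w3 194 283 319 280 304 305.840206185567 293.35051546391753
w4 193 286 319 273 304 307.74093264248705 291.67875647668393
```

View pics/w4.png

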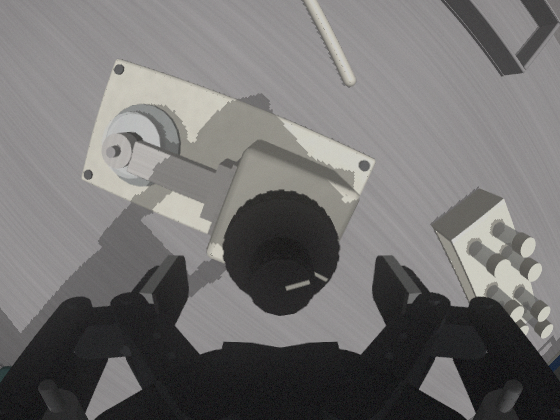

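The small knob turned with the tool: its line keeps the same place in the wrist view, (298,285) against (295,285). I'll retract and hand in.

```bash
python3 -m inch '[[0,0,2,0,0,0,1],[0,0,3,0,0,0,1],[0,0,3,0,0,0,1],[0,0,0,0,0,0,1],[0,0,0,0,0,0,1],[0,0,0,0,0,0,1]]'; python3 -c "
from bench import *
print(sign_off())"
```

```text
t: 10.18
ee_pos: [620.1, -48.0, 251.2]
ee_rot: [[0.723, 0.691, 0.0], [0.691, -0.723, -0.0], [0.0, 0.0, -1.0]]
force: [-0.4, 0.3, -0.1]
width: 0.998
grasp_force: 0.0
the job is handed in; nothing more can be done
None
```

I handed in the job, and no verdict came back: the outer knob brought the foot to a light touch at an estimated 9.6 N, then the small knob tightened it by 46° to about 16 N, estimated from turn angles rather than measured, and both knobs are released with the arm clear.

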